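# Index a wax pattern by its star wheel through the cover slot

### The arm

A 6-joint arm with a two-finger parallel gripper is mounted at the origin on the work surface; the furniture and walls round the work are solid. World frame = base frame: x ahead of the robot, y to its left, z up, the work surface at z = 0. Lengths are in m, angles in degrees, forces in N, time in s.
With the tool pointing down it reaches from about 0.3 to 0.75 m from the base axis. Payload 8.5 kg.
Tool frame: the origin (TCP) lies at the very end of the fingers, on their centre line; the grasp point (between the pads) lies 19 mm behind it; z points along the fingers, y is the line along which they close (so a half turn about z gives the same grasp; the last joint's range is limited). The gripper opens to 85 mm and grips with 20 to 120 N. Pads are 22 mm wide; open, the fingers measure 114 mm over their backs; the gripper's body (76 mm by 85 mm) begins 54 mm behind the grasp point. The pads swing forward as they close: fully open they stand 13 mm farther back than shut.
Start: joints at [52.981, 21.807, 74.336, -0, 83.858, -12.336], TCP at [0.23, 0.5, 0.231] pointing down, gripper open.
Joint ranges: [-178.18, 178.18], [-50.72, 133.34], [12.68, 142.11], [-81.47, 261.47], [9.98, 163.14], [-165.26, 165.26]. Speed limits (degrees/s): [136.94, 136.94, 180, 180, 180, 180].

### API

Orientations are given as a 3x3 rotation matrix whose columns are the frame's x, y, z axes.
In Python, from rig import observe, cams, ticket gives the robot as it stands.
- The arm moves only by the tool move_arm, never from a script. Its arguments are lists of equal length, an entry for each row: "jaw": the finger opening in cm, from 0 to 8.54; "dp": the shift along the tool's x, y, z in cm, a list of three; "turn": the turn, a rotation vector about the tool's x, y, z in rad, a list of three. In form: {"jaw": [jaw, ...], "dp": [[tx, ty, tz], ...], "turn": [[wx, wy, wz], ...]}. A call has 1 to 12 rows; each row shifts and turns the commanded pose from where the row before left it, along the tool's axes as they then stand; what a row does not reach is not made up. A row lasts 1/12 s, in which the tool goes at most 41.7 mm and 7.16 degrees, less where a joint would pass 70% of its speed; a pose out of reach is approached as far as the arm can. A call is refused whole if a number of a shift passes 4.17 or a number of a turn 0.125, either way. A call with a gripper value outside its range is refused whole. The fingers move at their own pace and stop on an object; "force" is the grip in N (left out, the last holds). Time passes only in rows, so rows that do not move let the fingers close. It gives the time, the measured TCP pose, the force, the opening and the grip force at its end, in the units of the state.
- observe(): the state, without advancing time (a new reading comes with each control period).
- cams.get_image(name): name is "scene" or "top" or "wrist"; returns (picture, depth): 400x640x3 uint8, red, green, blue; 400x640 float32, m along the optical axis (not along the pixel's ray), 0 where there is no reading.
- cams.calibration(name): a dict with "vertical_fov" (degrees; the focal length in pixels is half the picture's height over the tangent of half this angle, whatever the lens; pixels are square), "cx", "cy" (the principal point, pixels), "view" (4x4, takes a point from world to camera coordinates); the wrist camera has in their place "tool_from_camera" (4x4, takes a point from camera to tool coordinates, whose origin is the TCP and whose axes are the flange's). Camera axes: x right, y up, looking along -z (the intrinsics and any distortion apply to the point x, -y, -z); pixel columns grow to the right and rows downward; lengths in m; the calibration is good to about 2 mm. A picture is of the moment at which its call begins: read the wrist's pose just before it. calibration takes no time and is no camera call.
- ticket.close_job(): hands the job in; it is judged then, once.
Trained networks look in the newest picture that a camera, given by its name, has taken for a name from the list of things; names that differ only in an ending like _2 or _b are one class to them, and where a whole thing is asked for, a point or a joint stands for the part that bears it (a point fixed in the world has none). Each returns a list of dicts, best first, with "p" (0 to 1); they miss things now and then, are a little off and sometimes report something else, mostly with a low value. They report only what shows in the picture. A call takes as long as a camera call. They do not tell look-alikes from the thing itself.
- cams.spot_in(camera, query): "box" ([centre column, centre row, width, height] as shares, 0 to 1, of the picture: columns of its width, rows of its height, round what is visible of it).
- cams.outline_of(camera, query): "mask" (400x640 bool, what is visible of it) and "box" ([centre column, centre row, width, height] as shares, 0 to 1, of the picture: columns of its width, rows of its height, round what is visible of it).
- cams.mark_of(camera, query): "location" ([column, row] as shares, 0 to 1, of the picture: columns of its width, rows of its height: a listed point, or the origin of a listed thing).
The state is a dict: "time_s": time; "q": joint angles; "qvel": joint speeds; "joint_efforts": joint torques, N m; "position": TCP position; "tool_rot": TCP orientation; "ft_force": force on the tool from outside, world axes, zero at the start; "wrist_torque": the same for the moment, N m; "grip_width": finger opening in m; "gripper_force": force on a finger pad.
Only numpy, scipy, OpenCV 4.12 (cv2) and the standard library are available. Lean on these libraries where they do the work, as an engineer would, in place of code of your own. Each camera call takes 0.05 s, during which the arm holds its last target. There are 200 camera calls.

### The job

Take the orange-handled adjuster bar from its rack, put its tip down through the slot in the cover of the blue indexing stand and lever the star wheel inside it, one tooth at a time, anticlockwise as seen from above, until the red pointer of the round table points at the green mark. Then put the bar back in its rack and let go. Never touch the round table or the delicate violet wax pattern on it, with the hand or the bar, and leave the other things on the bench where they are.

Things in the scene. Friction and masses are not known exactly. Their poses are not given: they have to be found in the camera images.
- handle (a point): centre of the adjuster bar's orange handle, 34 mm (its x) by 22 mm (its y; grasp across this) by 60 mm tall. The bar is loose (0.10 to 0.16 kg) and hangs upright in its rack, z up. Below the handle: a round steel flange 36 mm across, 5 mm thick, underside 35 mm below this point; then a straight round shank, 9 mm in diameter, whose end is 107 mm below this point.
- tip (a point): lower end of the adjuster bar's shank, on its axis; axes as for the handle.
- rack_hole (a point): middle of the round hole (24 mm in diameter) in the rack's wooden top plate, on its top face 85 mm above the bench; plate 74 mm square, 8 mm thick. The rack is fixed. The bar's shank hangs in the hole and its flange lies on the plate (handle centre 35 mm above this point). z up.
- slot (a point): middle of the yellow-rimmed slot in the blue stand's aluminium cover, on the cover's top face, 52 mm above the bench; the stand is fixed. Slot 64 mm long along this point's y, 15 mm wide along x; cover 6 mm thick. x points away from the vertical axis of table and star wheel, which lies 75 mm to -x. Moving the tip along +y in the slot pushes the wheel anticlockwise.
- pointer (a point): tip of the red pointer on the white round table (108 mm in diameter, its top 61 mm above the bench), 52 mm from the table's axis; this point's x points outwards along the pointer, z up. It turns with the table.
- mark (a point): middle of the green mark, a tab 12 mm wide on the cover just outside the table, 60 mm from the table's axis; this point's x points outwards from the axis, z up. It lies 0.7 to 1.7 rad anticlockwise of the pointer at the start and stays where it is.
- table: the white round table; origin on its axis at bench height, x along the pointer, z up.
- pattern: violet X-shaped wax pattern, 66 by 78 by 24 mm, fixed in the middle of the round table, its top 85 mm above the bench; origin at its underside.
- bar: the adjuster bar; origin on its axis at the underside of the flange, z up along the bar.
- tape: roll of masking tape lying flat, 93 mm across, 24 mm high, origin under its middle; a bystander.
- block: loose violet X-shaped wax block on the bench, 66 by 78 by 24 mm, origin at its underside; a bystander.
- wheel (a point): point on the axis at the height of the brass star wheel's top, 16 mm below the cover's top face; does not turn. 12 teeth 30 degrees apart, 13 mm wide with parallel sides, out to 85 mm radius, 20 mm deep. At the slot the pitch is 39 mm; in some 17 mm of it the shank's centre can go down in a gap, elsewhere the tip lands on a tooth.
- spindle: spindle that carries table and wheel, origin on the axis at bench height. The wheel has 0.12 rad of free play on it either way, so the table's angle does not tell where the teeth are; past the play the wheel carries the table. Both turn with plain friction (about 2 N at the slot, no click, no ratchet) and stay where they are left.
There are look-alikes about, which are no part of the job. Of the things that look like the bar, the largest one is meant.

How it is judged:
By the outcome, as a careful person would: the job done as asked, in the order asked, and still so for the second after the job is handed in, with the robot touching nothing.
It also fails if it takes over 64 s, if anything falls off the work surface, if the arm or the gripper's body presses on something with over 40 N, if the wrist force passes 120 N, or if a joint passes its speed limit or range.

## Working session

There is one attempt and no reset: what is moved stays moved. The work goes in short steps, Python scripts to look and compute and a tool call to move; the robot and the scene stay as the last step left them, time stands still between calls to the robot, and variables do not carry over. Pictures are saved under pics/ and viewed, at most 10 in all, crops included, and the job is handed in when it is done.

Besides the shell and the picture viewer there is one more tool, called after "Call:" as a command line: name --argument value ..., lists and objects as JSON in quotes. move_arm: Moves the arm, as the interface text tells. Its arguments: {"type":"object","properties":{"jaw":{"type":"array","items":{"type":"number"}},"dp":{"type":"array","items":{"type":"array","items":{"type":"number"}}},"turn":{"type":"array","items":{"type":"array","items":{"type":"number"}}},"force":{"type":"number"}},"required":["jaw","dp","turn"]}

```bash
ls; mkdir -p pics; cat > h.py <<'E'
import numpy as np, cv2
from rig import observe, cams, ticket
def K(n):
    c=cams.calibration(n); f=200/np.tan(np.radians(c["vertical_fov"])/2); return c,f
def pose(n,st=None):
    c,f=K(n)
    if n=="wrist":
        T=np.eye(4);T[:3,:3]=np.array(st["tool_rot"]).reshape(3,3);T[:3,3]=st["position"]
        return T@np.array(c["tool_from_camera"])
    return np.linalg.inv(np.array(c["view"]))
def ray(n,px,st=None):
    c,f=K(n);W=pose(n,st)
    d=np.array([(px[0]-c["cx"])/f,-(px[1]-c["cy"])/f,-1.]); return W[:3,3],W[:3,:3]@d
def atz(n,px,z,st=None):
    o,d=ray(n,px,st); return o+d*(z-o[2])/d[2]
def atd(n,px,dep,st=None):
    o,d=ray(n,px,st); return o+d*dep
def proj(n,P,st=None):
    c,f=K(n);p=np.linalg.inv(pose(n,st))@np.append(P,1); return np.array([c["cx"]+f*p[0]/-p[2],c["cy"]-f*p[1]/-p[2]])
def save(img,name): cv2.imwrite("pics/"+name,cv2.cvtColor(img,cv2.COLOR_RGB2BGR))
E
python3 - <<'E'
from h import *
st=observe(); print(st)
for n in ["scene","top","wrist"]:
    c=cams.calibration(n); print(n,{k:(np.round(v,4).tolist()) for k,v in c.items()  if not isinstance(v,str)})
    im,d=cams.get_image(n); save(im,n+"0.png"); np.save(n+"0.npy",d)
    for q in ["handle","slot","pointer","mark","rack_hole","table"]:
        for r in cams.mark_of(n,q)[:4]:
            px=np.array(r["location"])*[640,400]; u,v=px.astype(int).clip(0,[639,399]); dd=d[v,u]
            print(n,q,round(r["p"],2),px.round(1),atd(n,px,dd,st).round(3))
E
```

```text
pics
{'time_s': 0.0, 'q': array([ 5.29806865e+01,  2.18429023e+01,  7.43845081e+01,  6.89013994e-04,
        8.38566596e+01, -1.23351240e+01]), 'qvel': array([-0.08918745,  0.00467827,  0.04822651,  0.08807759,  0.02936756,
       -0.05586946]), 'joint_efforts': array([ 9.02535830e-04, -4.48460662e+01, -2.31276834e+01, -1.11663062e-04,
        4.73117878e-03,  4.05986604e-07]), 'position': array([0.22950951, 0.49951644, 0.23069529]), 'tool_rot': array([[-9.08622765e-01,  4.17616897e-01, -8.92983689e-04],
       [ 4.17617725e-01,  9.08622077e-01, -1.16434012e-03],
       [ 3.25136585e-04, -1.43087176e-03, -9.99998923e-01]]), 'ft_force': array([-0.09925964,  0.21693132,  0.47940528]), 'wrist_torque': array([-0.00859708, -0.02595682, -0.01179107]), 'gripper_force': 0.0, 'grip_width': 0.08532350885190045}
scene {'vertical_fov': 52.948, 'cx': 321.4182, 'cy': 201.6353, 'view': [[0.6532, -0.7572, 0.0031, -0.3878], [0.5471, 0.4747, 0.6895, -0.3055], [-0.5235, -0.4486, 0.7243, -0.8081], [0.0, 0.0, 0.0, 1.0]]}
scene handle 0.76 [392.1 236.1] [ 0.489 -0.283  0.147]
scene handle 0.72 [288.5 236.
[... 538 characters left out ...]
045], [-0.0519, 0.0054, 0.9986, -1.2583], [0.0, 0.0, 0.0, 1.0]]}
top handle 0.59 [387.  237.4] [ 0.413 -0.258  0.092]
top handle 0.59 [406.6 162.4] [ 0.599 -0.307  0.094]
top handle 0.52 [395.9 202. ] [ 0.498 -0.271  0.151]
top handle 0.35 [295.7 228.5] [ 0.434 -0.033  0.087]
top slot 0.96 [285.2 204.4] [ 0.496 -0.003  0.031]
top pointer 0.75 [283.8 246.6] [ 0.388 -0.002  0.061]
top rack_hole 0.84 [391.5 200.4] [ 0.503 -0.266  0.118]
top table 0.6 [296.7 228.3] [ 0.434 -0.035  0.083]
wrist {'vertical_fov': 65.5486, 'cx': 317.0289, 'cy': 196.4999, 'tool_from_camera': [[0.0003, 0.9549, 0.2969, 0.0754], [1.0, -0.0003, -0.0002, 0.0002], [-0.0001, 0.2969, -0.9549, -0.1431], [0.0, 0.0, 0.0, 1.0]]}
```

```bash
python3 - <<'E'
import cv2
t=cv2.imread("pics/top0.png");s=cv2.imread("pics/scene0.png")
cv2.imwrite("pics/a.png",cv2.resize(t[110:300,230:450],None,fx=3.1,fy=3.1,interpolation=cv2.INTER_CUBIC))
cv2.imwrite("pics/b.png",s)
E
```

```text
(no output)
```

View pics/a.png

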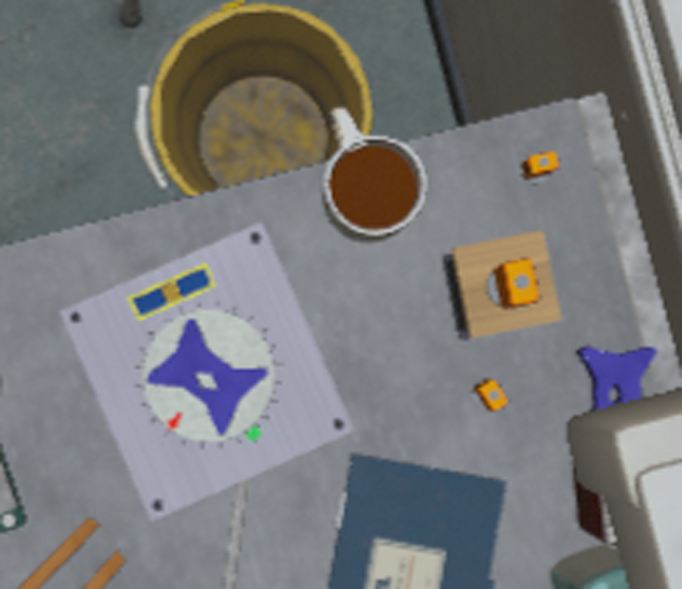

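View pics/b.png

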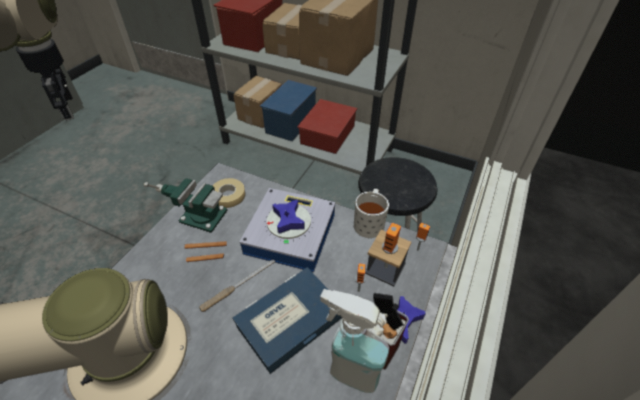

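The top crop shows the stand (slot crop ~172,290, with a tooth in the middle of it), pointer (175,420) and mark (253,433). The large bar is in the rack (520,283), and there are two small look-alike bars. The scene view shows a mug and a spray bottle near the rack. I'm moving in for a closer look.

Call:
move_arm --jaw '[8.5,8.5,8.5,8.5,8.5,8.5,8.5,8.5,8.5,8.5,8.5,8.5]' --dp '[[-1.5,-1.5,-1.0],[-2.7,-2.7,-1.0],[-2.7,-2.7,-1.0],[-2.7,-2.7,-1],[-2.7,-2.7,-1],[-2.7,-2.7,0],[-2.7,-2.7,0],[-2.7,-2.7,0],[-2.7,-2.7,0],[-2.7,-2.7,0],[-2.7,-2.7,0],[-2.7,-2.7,0]]' --turn '[[0,0,0],[0,0,0],[0,0,0],[0,0,0],[0,0,0],[0,0,0],[0,0,0],[0,0,0],[0,0,0],[0,0,0],[0,0,0],[0,0,0]]'

```text
time_s: 2.05
position: [0.383, 0.0841, 0.2816]
tool_rot: [[-0.909, 0.418, 0.001], [0.418, 0.909, -0.0], [-0.001, 0.0, -1.0]]
ft_force: [1.4, 0.7, 0.3]
grip_width: 0.085
gripper_force: 0.0
```

Call:
move_arm --jaw '[8.5,8.5,8.5,8.5]' --dp '[[-2.7,-2.7,0],[-2.5,-2.0,0],[-1.5,-1,0],[0,0,0]]' --turn '[[0,0,0],[0,0,0],[0,0,0],[0,0,0]]'

```text
time_s: 2.38
position: [0.4214, 0.0034, 0.2811]
tool_rot: [[-0.907, 0.421, 0.0], [0.421, 0.907, -0.001], [-0.0, -0.0, -1.0]]
ft_force: [-0.2, 1.0, -0.4]
grip_width: 0.085
gripper_force: 0.0
```

```bash
cat > look.py <<'E'
from h import *
import sys
name=sys.argv[1]; qs=sys.argv[2].split(",")
st=observe(); im,d=cams.get_image("wrist"); save(im,name+".png"); np.savez(name+".npz",d=d,**{k:np.array(st[k]) for k in("position","tool_rot")})
print(round(st["time_s"],2),np.round(st["position"],4),np.round(st["tool_rot"],3).tolist())
for q in qs:
    for r in cams.mark_of("wrist",q)[:3]:
        px=np.array(r["location"])*[640,400]; u,v=px.astype(int).clip(0,[639,399]); dd=d[v,u]
        print(q,round(r["p"],2),px.round(1),atd("wrist",px,dd,st).round(4))
E
python3 look.py w1 slot,pointer,mark,wheel,handle,rack_hole
```

```text
2.38 [0.4214 0.0034 0.2811] [[-0.907, 0.421, 0.0], [0.421, 0.907, -0.001], [-0.0, -0.0, -1.0]]
slot 0.85 [338.9 217. ] [ 0.5009 -0.0012  0.036 ]
pointer 0.8 [301.2 144.7] [ 0.3904 -0.0024  0.0618]
pointer 0.23 [246.2 163. ] [ 0.3831 -0.0731  0.0535]
mark 0.49 [247.9 160. ] [ 0.3807 -0.0694  0.0541]
wheel 0.84 [294.8 180.6] [ 0.4209 -0.0237  0.0865]
handle 0.62 [125.  250.4] [ 0.4143 -0.2548  0.0775]
rack_hole 0.59 [153.6 316.2] [ 0.3897 -0.0372  0.3436]
```

View pics/w1.png

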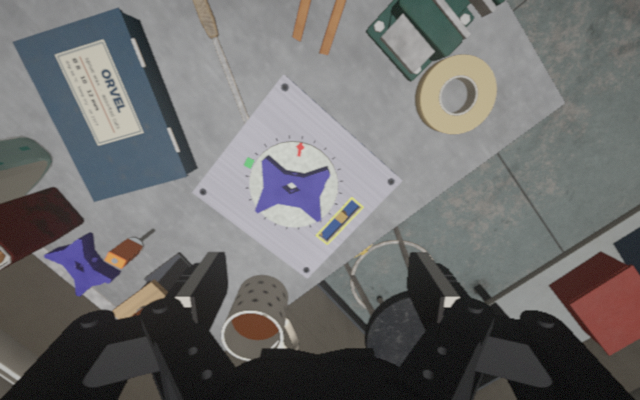

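The stand is in clear view: slot at (339,217) with the brass tooth about in its middle, pointer (301,148), mark (249,162). Next I'm fitting the geometry.

```bash
cat > stand.py <<'E'
from h import *
import sys
def analyse(name):
    im=cv2.imread("pics/"+name+".png"); z=np.load(name+".npz"); st={"position":z["position"],"tool_rot":z["tool_rot"]}
    hsv=cv2.cvtColor(im,cv2.COLOR_BGR2HSV).astype(int); H,S,V=hsv[...,0],hsv[...,1],hsv[...,2]
    yy,xx=np.mgrid[:400,:640]
    p=proj("wrist",np.array([.496,-.003,.052]),st); q=proj("wrist",np.array([.434,-.035,.061]),st)
    sc=np.linalg.norm(p-q)
    def W(m,zz): return np.array([atz("wrist",(c,r),zz,st) for r,c in np.argwhere(m)])
    near=np.hypot(xx-p[0],yy-p[1])<sc*0.7
    m=near&(H>22)&(H<34)&(S>150)&(V>120)
    P=W(m,.052)[:,:2]; (c,sz,a)=cv2.minAreaRect((P*1000).astype(np.float32)); b=cv2.boxPoints((c,sz,a))
    e=[b[1]-b[0],b[2]-b[1]]; L=max(e,key=np.linalg.norm); L/=np.linalg.norm(L)
    s=np.array(c)/1000
    # slot y direction: x points away from axis
    x=np.array([L[1],-L[0]]); 
    if x@(s-[.434,-.035])<0: x=-x
    y=np.array([-x[1],x[0]]); ax=s-.075*x
    print("slot",s.round(4),"rim",np.round(sz,1),"xdir",x.round(4),"ang",np.degrees(np.arctan2(x[1],x[0])).round(2),"axis",ax.round(4))
    near2=np.hypot(xx-q[0],yy-q[1])<sc*1.2
    r=near2&((H<8)|(H>172))&(S>150)&(V>80); g=near2&(H>45)&(H<75)&(S>130)
    def ang(m,zz):
        if m.sum()==0: return None
        v=W(m,zz)[:,:2].mean(0); d=v-ax; return v.round(4),np.hypot(*d).round(4),np.degrees(np.arctan2(d[1],d[0])).round(2)
    R,G=ang(r,.062),ang(g,.053); print("pointer",R,"mark",G,r.sum(),g.sum())
    if R and G: print("to go deg",(G[2]-R[2]+180)%360-180)
    br=near&(H>10)&(H<23)&(S>90)&(V>70)
    Q=W(br,.036)
    if len(Q):
        Q=Q[:,:2]-s; u=Q@x*1000;v=Q@y*1000; k=(abs(u)<6)&(abs(v)<34)
        print("brass v hist(-32..32,4mm)",np.histogram(v[k],np.arange(-32,33,4))[0])
        kk=np.median(v[k]); print("brass v",kk,np.percentile(v[k],[3,97]))
    bl=near&(H>95)&(H<125)&(S>90); Q=W(bl,.036)
    if len(Q):
        Q=Q[:,:2]-s; u=Q@x*1000;v=Q@y*1000;k=(abs(u)<6)&(abs(v)<34)
        print("blue v hist",np.histogram(v[k],np.arange(-32,33,4))[0])
if __name__=="__main__": analyse(sys.argv[1])
E
python3 stand.py w1
```

```text
Traceback (most recent call last):
  File "stand.py", line 37, in <module>
    if __name__=="__main__": analyse(sys.argv[1])
                             ~~~~~~~^^^^^^^^^^^^^
  File "stand.py", line 12, in analyse
    P=W(m,.052)[:,:2]; (c,sz,a)=cv2.minAreaRect((P*1000).astype(np.float32)); b=cv2.boxPoints((c,sz,a))
      ~~~~~~~~~^^^^^^
IndexError: too many indices for array: array is 1-dimensional, but 2 were indexed
```

Call:
move_arm --jaw '[8.5,8.5,8.5,8.5,8.5,8.5,8.5,8.5]' --dp '[[-0.9,-2.2,-0.5],[-1.5,-3.5,-0.5],[-1.5,-3.5,-0.5],[-1.5,-3.5,-0.5],[-1.5,-3.5,0],[-1.3,-3,0],[-0.8,-2.3,0],[0,0,0]]' --turn '[[0,0,0],[0,0,0],[0,0,0],[0,0,0],[0,0,0],[0,0,0],[0,0,0],[0,0,0]]'

```text
time_s: 3.4
position: [0.4117, -0.2299, 0.3008]
tool_rot: [[-0.907, 0.42, -0.001], [0.42, 0.907, -0.0], [0.0, -0.001, -1.0]]
ft_force: [-0.0, -0.8, 0.3]
grip_width: 0.0852
gripper_force: 0.0
```

```bash
python3 look.py w2 handle,rack_hole,bar
```

```text
3.4 [ 0.4117 -0.2299  0.3008] [[-0.907, 0.42, -0.001], [0.42, 0.907, -0.0], [0.0, -0.001, -1.0]]
handle 0.8 [298.1 181.8] [ 0.4169 -0.2565  0.0922]
handle 0.78 [315.4 260. ] [ 0.4891 -0.2675  0.1505]
handle 0.68 [328.3 306.4] [ 0.5966 -0.2982  0.0796]
rack_hole 0.58 [317.9 245.5] [ 0.4908 -0.2653  0.115 ]
bar 0.67 [296.  173.1] [ 0.4098 -0.2572  0.0736]
bar 0.62 [314.7 246.5] [ 0.4874 -0.2678  0.1215]
bar 0.56 [324.3 297.9] [ 0.5995 -0.305   0.0525]
```

View pics/w2.png

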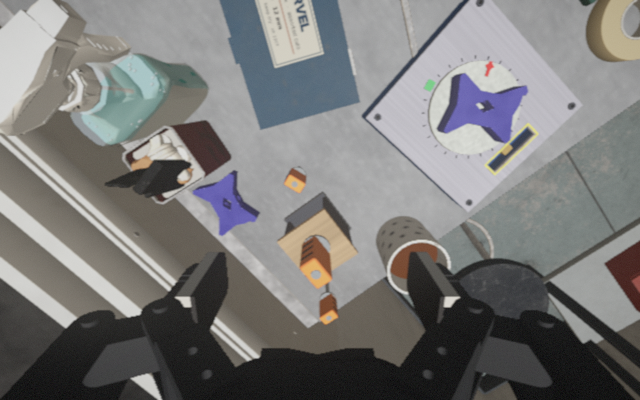

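w2 shows the large bar upright in its rack, handle top at (317,268), with the small look-alikes at (295,180) and (328,308). The mug sits to the right at (415,260). Fitting the handle top from depth.

```bash
sed -i 's/(S>150)&(V>120)$/(S>110)\&(V>90)/' stand.py; python3 - <<'E'
from h import *
im=cv2.imread("pics/w2.png"); z=np.load("w2.npz"); st={k:z[k] for k in("position","tool_rot")}; d=z["d"]
hsv=cv2.cvtColor(im,cv2.COLOR_BGR2HSV).astype(int)
pts=[];
for r in range(215,300):
    for c in range(260,370):
        P=atd("wrist",(c,r),d[r,c],st); pts.append((*P,*hsv[r,c]))
pts=np.array(pts)
def rect(m,n):
    q=(pts[m][:,:2]*1000).astype(np.float32); c,s,a=cv2.minAreaRect(q); print(n,m.sum(),np.round(c,1),np.round(s,1),round(a,1),"zmed",np.median(pts[m][:,2]).round(4)); print(cv2.boxPoints((c,s,a)).round(1).tolist())
near=np.hypot(pts[:,0]-.495,pts[:,1]+.268)<.04
rect(near&(pts[:,2]>.145)&(pts[:,2]<.158),"top")
near=np.hypot(pts[:,0]-.495,pts[:,1]+.268)<.07
rect(near&(abs(pts[:,2]-.085)<.004)&(pts[:,3]<25)&(pts[:,4]<190),"plate")
for nm in("w1","w2"):
    i=cv2.imread(f"pics/{nm}.png"); z=np.load(nm+".npz"); s={k:z[k] for k in("position","tool_rot")}
    p=proj("wrist",np.array([.496,-.003,.052]),s).astype(int); print(nm,p)
    h=cv2.cvtColor(i[p[1]-25:p[1]+25,p[0]-25:p[0]+25],cv2.COLOR_BGR2HSV).reshape(-1,3)
    k=h[(h[:,0]>18)&(h[:,0]<40)&(h[:,1]>80)]; print(len(k),np.percentile(k,[5,50,95],axis=0) if len(k) else "")
E
python3 stand.py w1; python3 stand.py w2
```

```text
Traceback (most recent call last):
  File "h.py", line 17, in atd
    o,d=ray(n,px,st); return o+d*dep
        ~~~^^^^^^^^^
  File "h.py", line 12, in ray
    c,f=K(n);W=pose(n,st)
               ~~~~^^^^^^
  File "h.py", line 6, in pose
    c,f=K(n)
        ~^^^
  File "h.py", line 4, in K
    c=cams.calibration(n); f=200/np.tan(np.radians(c["vertical_fov"])/2); return c,f
ValueError: time passes only in moves, steps and waits
Traceback (most recent call last):
  File "stand.py", line 37, in <module>
    if __name__=="__main__": analyse(sys.argv[1])
                             ~~~~~~~^^^^^^^^^^^^^
  File "stand.py", line 12, in analyse
    P=W(m,.052)[:,:2]; (c,sz,a)=cv2.minAreaRect((P*1000).astype(np.float32)); b=cv2.boxPoints((c,sz,a))
      ~~~~~~~~~^^^^^^
IndexError: too many indices for array: array is 1-dimensional, but 2 were indexed
Traceback (most recent call last):
  File "stand.py", line 37, in <module>
    if __name__=="__main__": analyse(sys.argv[1])
                             ~~~~~~~^^^^^^^^^^^^^
  File "stand.py", line 12, in analyse
    P=W(m,.052)[:,:2]; (c,sz,a)=cv2.minAreaRect((P*1000).astype(np.float32)); b=cv2.boxPoints((c,sz,a))
      ~~~~~~~~~^^^^^^
IndexError: too many indices for array: array is 1-dimensional, but 2 were indexed
```

```bash
sed -i 's/^def K/import functools\n@functools.cache\ndef K/' h.py; python3 - <<'E'
from h import *
im=cv2.imread("pics/w2.png"); z=np.load("w2.npz"); st={k:z[k] for k in("position","tool_rot")}; d=z["d"]
hsv=cv2.cvtColor(im,cv2.COLOR_BGR2HSV).astype(int)
pts=np.array([(*atd("wrist",(c,r),d[r,c],st),*hsv[r,c]) for r in range(215,300) for c in range(260,370)])
def rect(m,n):
    if m.sum()<5: print(n,m.sum()); return
    q=(pts[m][:,:2]*1000).astype(np.float32); c,s,a=cv2.minAreaRect(q); print(n,m.sum(),np.round(c,1),np.round(s,1),round(a,1),"zmed",np.median(pts[m][:,2]).round(4)); print(cv2.boxPoints((c,s,a)).round(1).tolist())
near=np.hypot(pts[:,0]-.495,pts[:,1]+.268)<.04
rect(near&(pts[:,2]>.145)&(pts[:,2]<.158),"top")
near=np.hypot(pts[:,0]-.495,pts[:,1]+.268)<.07
rect(near&(abs(pts[:,2]-.085)<.004),"plate")
for nm in("w1","w2"):
    i=cv2.imread(f"pics/{nm}.png"); z=np.load(nm+".npz"); s={k:z[k] for k in("position","tool_rot")}
    p=proj("wrist",np.array([.496,-.003,.052]),s).astype(int); print(nm,p)
    h=cv2.cvtColor(i[p[1]-25:p[1]+25,p[0]-25:p[0]+25],cv2.COLOR_BGR2HSV).reshape(-1,3)
    k=h[(h[:,0]>18)&(h[:,0]<40)&(h[:,1]>80)]; print(len(k),np.percentile(k,[5,50,95],axis=0) if len(k) else "")
E
python3 stand.py w1; python3 stand.py w2
```

```text
top 592 [ 503.9 -273.8] [33.9 21.8] 11.9 zmed 0.1503
[[485.1000061035156, -266.6000061035156], [489.6000061035156, -287.8999938964844], [522.7000122070312, -281.0], [518.2999877929688, -259.6000061035156]]
plate 1961 [ 506.3 -272.6] [75.  74.3] 11.6 zmed 0.0855
[[462.1000061035156, -243.6999969482422], [477.0, -316.5], [550.5, -301.3999938964844], [535.5, -228.60000610351562]]
w1 [336 218]
153 [[ 20.   81.  158.4]
 [ 23.   89.  185. ]
 [ 30.  104.  209. ]]
w2 [508 147]
152 [[ 20.    82.   163.75]
 [ 28.    94.5  209.5 ]
 [ 29.   103.   220.45]]Traceback (most recent call last):
  File "stand.py", line 37, in <module>
    if __name__=="__main__": analyse(sys.argv[1])
                             ~~~~~~~^^^^^^^^^^^^^
  File "stand.py", line 12, in analyse
    P=W(m,.052)[:,:2]; (c,sz,a)=cv2.minAreaRect((P*1000).astype(np.float32)); b=cv2.boxPoints((c,sz,a))
      ~~~~~~~~~^^^^^^
IndexError: too many indices for array: array is 1-dimensional, but 2 were indexed
Traceback (most recent call last):
  File "stand.py", line 37, in <module>
    if __name__=="__main__": analyse(sys.argv[1])
                             ~~~~~~~^^^^^^^^^^^^^
  File "stand.py", line 12, in analyse
    P=W(m,.052)[:,:2]; (c,sz,a)=cv2.minAreaRect((P*1000).astype(np.float32)); b=cv2.boxPoints((c,sz,a))
      ~~~~~~~~~^^^^^^
IndexError: too many indices for array: array is 1-dimensional, but 2 were indexed
```

Call:
move_arm --jaw '[8.5,8.5,8.5,8.5,8.5,8.5,8.5,8.5,8.5,8.5,8.5]' --dp '[[-1.7,0,0],[-3,0,0],[-3,0,0],[-2.5,-0.1,0.5],[0,0,1.5],[0,0,2],[0,0,2],[0,0,2],[0,0,1.5],[0,0,0.5],[0,0,0]]' --turn '[[0,0,0],[0,0,0],[0,0,0],[0,0,-0.08],[0,0,-0.1],[0,0,-0.1],[0,0,-0.1],[0,0,-0.1],[0,0,-0.1],[0,0,-0.059],[0,0,0]]'

```text
time_s: 4.52
position: [0.5041, -0.2684, 0.2002]
tool_rot: [[-0.978, -0.211, -0.002], [-0.211, 0.978, 0.002], [0.002, 0.002, -1.0]]
ft_force: [0.3, 0.3, 0.6]
grip_width: 0.0849
gripper_force: 0.0
```

```bash
sed -i 's/(H>22)&(H<34)&(S>110)&(V>90)/(H>25)\&(H<34)\&(S>70)\&(V>130)/' stand.py; cat > hand.py <<'E'
from h import *
import sys
nm=sys.argv[1]
z=np.load(nm+".npz"); st={k:z[k] for k in("position","tool_rot")}; d=z["d"]
pts=np.array([atd("wrist",(c,r),d[r,c],st) for r in range(100,400,1) for c in range(200,440,1)])
R=st["tool_rot"]
def rect(m,n):
    if m.sum()<5: print(n,m.sum()); return
    q=(pts[m][:,:2]*1000).astype(np.float32); c,s,a=cv2.minAreaRect(q); zm=np.median(pts[m][:,2])
    t=R.T@(np.array([c[0]/1000,c[1]/1000,zm])-st["position"])
    print(n,m.sum(),np.round(c,1),np.round(s,1),round(a,1),"zmed",zm.round(4),"in tool cm",(t*100).round(2))
near=np.hypot(pts[:,0]-.504,pts[:,1]+.274)<.03
rect(near&(pts[:,2]>.145)&(pts[:,2]<.158),"top")
near=np.hypot(pts[:,0]-.504,pts[:,1]+.274)<.06
rect(near&(abs(pts[:,2]-.085)<.003),"plate")
E
python3 look.py w3 handle; python3 hand.py w3; python3 stand.py w1; python3 stand.py w2;python3 -c "
from h import *
print(observe()['q'])"
```

```text
4.52 [ 0.5041 -0.2684  0.2002] [[-0.978, -0.211, -0.002], [-0.211, 0.978, 0.002], [0.002, 0.002, -1.0]]
handle 0.8 [310.4 205.1] [ 0.4958 -0.2745  0.1503]
handle 0.79 [347.9  89.1] [ 0.4176 -0.2627  0.0922]
handle 0.7 [261.6 273.6] [ 0.5977 -0.3025  0.0794]
top 1543 [ 503.6 -274.3] [33.3 22.1] 11.6 zmed 0.1504 in tool cm [ 0.17 -0.58  4.98]
plate 4994 [ 506.3 -272.9] [74.9 74.3] 11.4 zmed 0.0855 in tool cm [-0.13 -0.51 11.47]
slot [ 0.4999 -0.0021] rim [20.4 69.3] xdir [0.9084 0.418 ] ang 24.71 axis [ 0.4318 -0.0334]
pointer None mark None 0 0
brass v hist(-32..32,4mm) [ 0  0  0  0  0  0  0 13 16 17  4  0  0  0  0  0]
brass v 2.940691417795448 [-2.87480691  8.7202104 ]
blue v hist [15 16 16 16 16 16  9  0  0  0  1 16 16 17 20  1]
slot [ 0.5    -0.0016] rim [20.4 69.3] xdir [0.9014 0.433 ] ang 25.66 axis [ 0.4324 -0.034 ]
pointer (array([ 0.392 , -0.0057]), np.float64(0.0494), np.float64(144.95)) mark None 14 0
brass v hist(-32..32,4mm) [ 0  0  0  0  0  0  6 12 10  9  0  0  0  0  0  0]
brass v 0.6886126174783035 [-5.25307964  5.80954641]
blue v hist [0 4 4 3 3 2 0 0 0 2 9 6 4 5 5 4]
[-3.99390788e+01  2.52528305e+01  7.37111378e+01  1.56351470e-03
  8.09930115e+01 -1.41835386e+02]
```

Call:
move_arm --jaw '[8.5,8.5,8.5,8.5,8.5,8.5,8.5,8.5,8.5]' --dp '[[0.17,-0.58,0],[0,0,1.0],[0,0,1.7],[0,0,1.7],[0,0,1.7],[0,0,1.7],[0,0,1.2],[0,0,0.7],[0,0,0]]' --turn '[[0,0,0.01],[0,0,0],[0,0,0],[0,0,0],[0,0,0],[0,0,0],[0,0,0],[0,0,0],[0,0,0]]'

```text
time_s: 5.37
position: [0.5032, -0.276, 0.1029]
tool_rot: [[-0.981, -0.196, -0.002], [-0.196, 0.981, 0.002], [0.002, 0.002, -1.0]]
ft_force: [-1.0, -0.4, 0.0]
grip_width: 0.0853
gripper_force: 0.0
```

Call:
move_arm --jaw '[1,1,1,1,1,1,1,1,1,1,1,1]' --dp '[[0,0,0],[0,0,0],[0,0,0],[0,0,0],[0,0,0],[0,0,0],[0,0,0],[0,0,0],[0,0,0],[0,0,0],[0,0,0],[0,0,0]]' --turn '[[0,0,0],[0,0,0],[0,0,0],[0,0,0],[0,0,0],[0,0,0],[0,0,0],[0,0,0],[0,0,0],[0,0,0],[0,0,0],[0,0,0]]' --force 90

```text
time_s: 6.37
position: [0.504, -0.2765, 0.1049]
tool_rot: [[-0.98, -0.197, 0.001], [-0.197, 0.98, -0.001], [-0.001, -0.001, -1.0]]
ft_force: [-0.4, -0.1, 4.9]
grip_width: 0.0212
gripper_force: 88.3
```

Call:
move_arm --jaw '[1,1,1,1,1,1,1,1,1,1,1]' --dp '[[0,0,-0.3],[0,0,-0.7],[0,0,-1.3],[0,0,-1.7],[0,0,-1.8],[0,0,-1.8],[0,0,-1.8],[0,0,-1.8],[0,0,-1.3],[0,0,-0.5],[0,0,0]]' --turn '[[0,0,0],[0,0,0],[0,0,0],[0,0,0],[0,0,0],[0,0,0],[0,0,0],[0,0,0],[0,0,0],[0,0,0],[0,0,0]]'

```text
time_s: 7.28
position: [0.5039, -0.2764, 0.2354]
tool_rot: [[-0.98, -0.197, 0.001], [-0.197, 0.98, -0.001], [-0.001, -0.001, -1.0]]
ft_force: [0.2, -0.8, -2.1]
grip_width: 0.021
gripper_force: 88.0
```

```bash
cat > held.py <<'E'
from h import *
import sys
nm=sys.argv[1]; st=observe(); im,d=cams.get_image("wrist"); save(im,nm+".png"); np.savez(nm+".npz",d=d,position=st["position"],tool_rot=st["tool_rot"])
R=np.array(st["tool_rot"]).reshape(3,3)
rr,cc=np.mgrid[150:400,220:420]
P=np.array([R.T@(atd("wrist",(c,r),d[r,c],st)-st["position"]) for r,c in zip(rr.ravel(),cc.ravel())])*1000
hs=cv2.cvtColor(im,cv2.COLOR_RGB2HSV)[150:400,220:420].reshape(-1,3).astype(int)
o=(hs[:,0]<18)&(hs[:,1]>110)&(abs(P[:,0])<30)&(abs(P[:,1])<14)
print("n",o.sum(),"z range",np.percentile(P[o,2],[1,5,50,95]).round(1))
zt=np.percentile(P[o,2],5)
k=o&(P[:,2]<zt+4)&(P[:,0]<25); c,s,a=cv2.minAreaRect(P[k][:,:2].astype(np.float32)); print("top centre tool mm",np.round(c,1),np.round(s,1),round(a,1),"z",np.median(P[k,2]).round(1))
A=np.c_[P[k][:,:2],np.ones(k.sum())]; print("top tilt slope x,y",np.linalg.lstsq(A,P[k][:,2],rcond=None)[0][:2].round(3))
k=o&(P[:,2]>zt+6)
A=np.c_[P[k][:,1:],np.ones(k.sum())]; print("side",k.sum(),np.linalg.lstsq(A,P[k][:,0],rcond=None)[0].round(3), "x med",np.median(P[k,0]).round(1))
print(st["time_s"],st["position"],st["ft_force"])
E
python3 held.py w4
```

```text
n 4432 z range [-76.  -46.4 -42.7   0.9]
top centre tool mm [ 0.4 -0.1] [36.5 27.7] 1.1 z -45.1
top tilt slope x,y [-0.133 -0.081]
side 1974 [ 0.106  0.031 16.295] x med 16.1
7.2833 [ 0.50389226 -0.27639913  0.23535958] [ 0.1684237  -0.76036933 -2.06381847]
```

Call:
move_arm --jaw '[1,1,1,1,1,1,1,1,1,1,1,1]' --dp '[[-0.2,0.9,0],[-0.46,2.14,0],[-0.6,2.8,0],[-0.7,3.2,0],[-0.7,3.2,0],[-0.7,3.2,0],[-0.7,3.2,0],[-0.6,2.8,0],[-0.5,2.3,0],[-0.3,1.5,0],[0,0,0],[0,0,0]]' --turn '[[0,0,0],[0,0,0],[0,0,0],[0,0,0],[0,0,0],[0,0,0],[0,0,0],[0,0,0],[0,0,-0.08],[0,0,-0.1],[0,0,-0.06],[0,0,0]]'

```text
time_s: 8.33
position: [0.5056, -0.0166, 0.2335]
tool_rot: [[-0.904, -0.428, -0.002], [-0.428, 0.904, 0.001], [0.001, 0.001, -1.0]]
ft_force: [-0.3, 0.5, -1.1]
grip_width: 0.021
gripper_force: 88.1
```

```bash
cat > where.py <<'E'
from h import *
S=np.array([.4999,-.0018]);a=np.radians(25.2);X=np.array([np.cos(a),np.sin(a)]);Y=np.array([-X[1],X[0]])
def where():
    st=observe(); p=np.array(st["position"]); R=np.array(st["tool_rot"]).reshape(3,3)
    t=p+R@np.array([0,0,.0916]); d=t[:2]-S
    print("t",round(st["time_s"],2),"tip u,v mm",(d@X*1000).round(2),(d@Y*1000).round(2),"z",(t[2]*1000).round(1),"tool y ang",np.degrees(np.arctan2(R[1,1],R[0,1])).round(2),"F",np.round(st["ft_force"],1)); return st,t
if __name__=="__main__": where()
E
python3 - <<'E'
from where import *
st,t=where()
for n in("scene","top"):
    im,d=cams.get_image(n); save(im,n+"1.png")
    p=proj(n,t); print(n,"tip proj",p.round(1)," slot",proj(n,np.append(S,.052)).round(1))
    for r in cams.mark_of(n,"tip")[:3]: print(round(r["p"],2),np.array(r["location"])*[640,400])
im=cv2.imread("pics/scene1.png"); p=proj("scene",t).astype(int)
im=cv2.resize(im[p[1]-45:p[1]+45,p[0]-60:p[0]+60],None,fx=6,fy=6,interpolation=cv2.INTER_CUBIC); cv2.imwrite("pics/s1c.png",im); print(p-[60,45])
E
```

```text
t 8.33 tip u,v mm -1.27 -15.72 z 141.9 tool y ang 115.34 F [-0.3  0.5 -1.1]
scene tip proj [302.8 176.2]  slot [298.2 200.5]
0.79 [302.912 175.6  ]
0.72 [419.328 247.8  ]
0.53 [356.992 292.32 ]
top tip proj [287.9 198.2]  slot [284.3 202.4]
0.41 [391.68 199.4 ]
[242 131]
```

View pics/s1c.png

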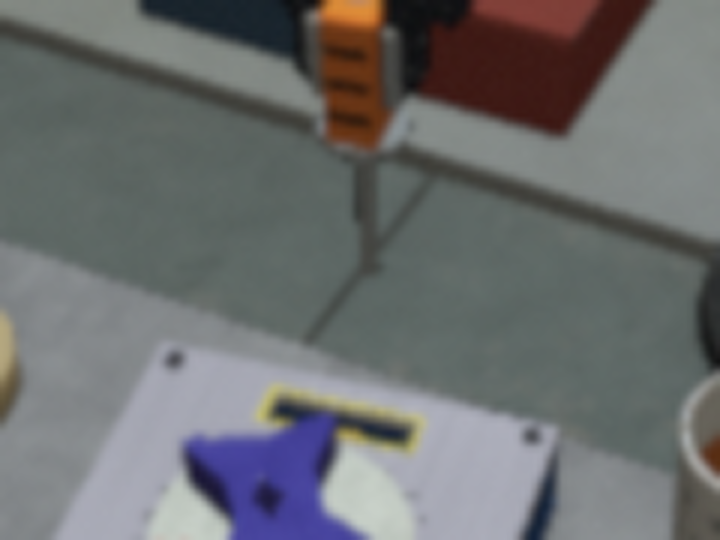

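Tip at crop (370,268) = pixel (303.7,175.7), which matches the projected tip. The slot centre, crop (342,420) = (299,201), also agrees. Going down above the slot.

Call:
move_arm --jaw '[1,1,1,1,1,1,1,1]' --dp '[[-0.13,-0.23,0.5],[0,0,1.3],[0,0,1.8],[0,0,1.8],[0,0,1.5],[0,0,1],[0,0,0.2],[0,0,0]]' --turn '[[0,0,0],[0,0,0],[0,0,0],[0,0,0],[0,0,0],[0,0,0],[0,0,0],[0,0,0]]'

```text
time_s: 9.2
position: [0.5083, -0.02, 0.1526]
tool_rot: [[-0.906, -0.423, -0.001], [-0.423, 0.906, 0.0], [0.001, 0.001, -1.0]]
ft_force: [0.3, -0.2, -1.4]
grip_width: 0.0209
gripper_force: 88.1
```

```bash
python3 where.py
```

```text
t 9.2 tip u,v mm -0.2 -19.92 z 61.0 tool y ang 115.05 F [ 0.3 -0.2 -1.4]
```

Call:
move_arm --jaw '[1,1,1,1,1,1,1]' --dp '[[0,0.15,0.3],[0,0,0.7],[0,0,0.7],[0,0,0.7],[0,0,0.7],[0,0,0.6],[0,0,0]]' --turn '[[0,0,0],[0,0,0],[0,0,0],[0,0,0],[0,0,0],[0,0,0],[0,0,0]]'

```text
time_s: 9.78
position: [0.5073, -0.0182, 0.1149]
tool_rot: [[-0.906, -0.424, -0.002], [-0.424, 0.906, 0.001], [0.002, 0.002, -1.0]]
ft_force: [0.0, 0.6, -1.8]
grip_width: 0.0209
gripper_force: 88.1
```

```bash
python3 where.py
```

```text
t 9.78 tip u,v mm -0.46 -17.81 z 23.3 tool y ang 115.1 F [ 0.   0.6 -1.8]
```

Call:
move_arm --jaw '[1,1,1,1,1,1,1,1,1,1]' --dp '[[0,0.4,0],[0,0.5,0],[0,0.5,0],[0,0.5,0],[0,0.5,0],[0,0.5,0],[0,0.5,0],[0,0.5,0],[0,0.3,0],[0,0,0]]' --turn '[[0,0,0],[0,0,0],[0,0,0],[0,0,0],[0,0,0],[0,0,0],[0,0,0],[0,0,0],[0,0,0],[0,0,0]]'

```text
time_s: 10.62
position: [0.4897, 0.0205, 0.1164]
tool_rot: [[-0.905, -0.425, -0.0], [-0.425, 0.905, 0.0], [-0.0, 0.001, -1.0]]
ft_force: [-0.2, -0.9, -1.5]
grip_width: 0.0213
gripper_force: 88.2
```

```bash
python3 where.py; cat > ang.py <<'E'
from h import *
ax=np.array([.432,-.0337])
import sys
st=observe(); im,d=cams.get_image("wrist"); save(im,sys.argv[1]+".png"); np.savez(sys.argv[1]+".npz",d=d,position=st["position"],tool_rot=st["tool_rot"])
A={}
for q,z in(("pointer",.062),("mark",.053)):
    for r in cams.mark_of("wrist",q)[:2]:
        px=np.array(r["location"])*[640,400]; w=atz("wrist",px,z,st)[:2]-ax; a=np.degrees(np.arctan2(w[1],w[0]))%360; A.setdefault(q,a)
        print(q,round(r["p"],2),px.round(1),"rad",np.hypot(*w).round(4),"ang",a.round(1))
if len(A)==2: print("to go",A["mark"]-A["pointer"])
E
python3 ang.py w5
```

```text
t 10.62 tip u,v mm 0.28 24.52 z 24.8 tool y ang 115.14 F [-0.2 -0.9 -1.5]
pointer 0.7 [340.7  26. ] rad 0.0552 ang 161.9
```

View pics/w5.png

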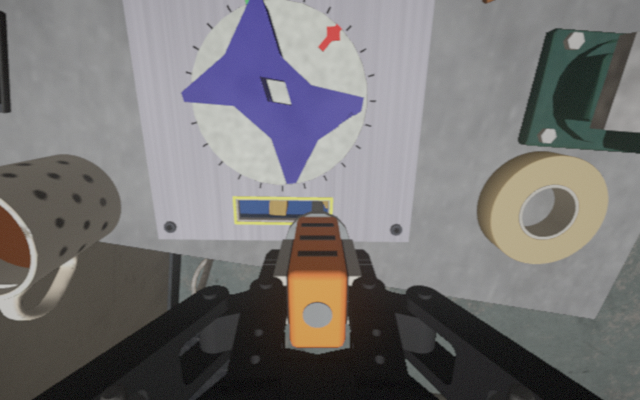

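w5: pointer now at (332,38), the wax pattern untouched, mark just cut off at (248,2). The next tooth is at (278,208), left of the slot's centre as predicted. Lifting out of the gap and going back for stroke 2.

Call:
move_arm --jaw '[1,1,1,1,1,1,1,1,1,1,1,1]' --dp '[[0,-0.4,0],[0,0,-0.6],[0,0,-0.9],[0,0,-0.9],[0,0,-0.3],[0,-0.5,0],[0,-0.8,0],[0,-0.9,0],[0,-0.9,0],[0,-0.8,0],[0,-0.25,0],[0,0,0]]' --turn '[[0,0,0],[0,0,0],[0,0,0],[0,0,0],[0,0,0],[0,0,0],[0,0,0],[0,0,0],[0,0,0],[0,0,0],[0,0,0],[0,0,0]]'

```text
time_s: 11.77
position: [0.5096, -0.0224, 0.143]
tool_rot: [[-0.906, -0.423, -0.0], [-0.423, 0.906, 0.0], [0.0, 0.0, -1.0]]
ft_force: [0.6, 0.2, -1.1]
grip_width: 0.021
gripper_force: 88.3
```

```bash
python3 where.py; python3 ang.py w6
```

```text
t 11.77 tip u,v mm 0.04 -22.74 z 51.4 tool y ang 115.04 F [ 0.6  0.2 -1.1]
pointer 0.63 [406.4  38.4] rad 0.0524 ang 162.4
mark 0.74 [317.4 271.5] rad 0.1408 ang 15.9
mark 0.54 [330.7   6.3] rad 0.0608 ang 218.1
to go -146.4989226236145
```

Call:
move_arm --jaw '[1,1,1,1,1,1]' --dp '[[0,0.1,0.4],[0,0,0.7],[0,0,0.7],[0,0,0.6],[0,0,0.3],[0,0,0]]' --turn '[[0,0,0],[0,0,0],[0,0,0],[0,0,0],[0,0,0],[0,0,0]]'

```text
time_s: 12.42
position: [0.5085, -0.0204, 0.1153]
tool_rot: [[-0.905, -0.424, -0.002], [-0.424, 0.905, 0.0], [0.001, 0.001, -1.0]]
ft_force: [-0.7, 0.3, -1.0]
grip_width: 0.0212
gripper_force: 88.3
```

```bash
python3 where.py
```

```text
t 12.42 tip u,v mm -0.29 -20.4 z 23.7 tool y ang 115.11 F [-0.7  0.3 -1. ]
```

Call:
move_arm --jaw '[1,1,1,1,1,1,1,1,1,1,1]' --dp '[[0,0.4,0],[0,0.5,0],[0,0.5,0],[0,0.5,0],[0,0.5,0],[0,0.5,0],[0,0.5,0],[0,0.5,0],[0,0.4,0],[0,0.2,0],[0,0,0]]' --turn '[[0,0,0],[0,0,0],[0,0,0],[0,0,0],[0,0,0],[0,0,0],[0,0,0],[0,0,0],[0,0,0],[0,0,0],[0,0,0]]'

```text
time_s: 13.33
position: [0.4895, 0.0207, 0.1163]
tool_rot: [[-0.905, -0.425, -0.001], [-0.425, 0.905, 0.001], [0.0, 0.001, -1.0]]
ft_force: [-0.2, 0.0, -1.8]
grip_width: 0.0208
gripper_force: 88.4
```

Call:
move_arm --jaw '[1,1,1,1,1,1,1,1,1,1,1,1]' --dp '[[0,-0.4,0],[0,0,-0.6],[0,0,-0.9],[0,0,-0.9],[0,0,-0.3],[0,-0.5,0],[0,-0.8,0],[0,-0.9,0],[0,-0.9,0],[0,-0.8,0],[0,-0.15,0],[0,0,0]]' --turn '[[0,0,0],[0,0,0],[0,0,0],[0,0,0],[0,0,0],[0,0,0],[0,0,0],[0,0,0],[0,0,0],[0,0,0],[0,0,0],[0,0,0]]'

```text
time_s: 14.33
position: [0.5089, -0.0208, 0.143]
tool_rot: [[-0.906, -0.423, -0.0], [-0.423, 0.906, 0.0], [0.0, 0.0, -1.0]]
ft_force: [0.1, -0.5, -1.7]
grip_width: 0.0208
gripper_force: 88.5
```

```bash
python3 where.py; python3 ang.py w7
```

```text
t 14.33 tip u,v mm 0.01 -21.01 z 51.4 tool y ang 115.04 F [ 0.1 -0.5 -1.7]
mark 0.61 [329.7   7.8] rad 0.0598 ang 217.3
```

Call:
move_arm --jaw '[1,1,1,1,1,1,1]' --dp '[[0,0,-0.6],[0,0,-1.4],[0,0,-1.6],[0,0,-1.6],[0,0,-1.3],[0,0,-0.5],[0,0,0]]' --turn '[[0,0,0],[0,0,0],[0,0,0],[0,0,0],[0,0,0],[0,0,0],[0,0,0]]'

```text
time_s: 15.07
position: [0.509, -0.02, 0.2146]
tool_rot: [[-0.905, -0.425, 0.002], [-0.425, 0.905, -0.001], [-0.002, -0.002, -1.0]]
ft_force: [-0.4, -1.0, -1.4]
grip_width: 0.0209
gripper_force: 88.5
```

```bash
python3 where.py; python3 ang.py w8; python3 stand.py w8
```

```text
t 15.07 tip u,v mm 0.71 -20.47 z 123.0 tool y ang 115.13 F [-0.4 -1.  -1.4]
pointer 0.55 [357.4  38.1] rad 0.0521 ang 189.6
mark 0.72 [356.6  39.1] rad 0.0529 ang 189.4
mark 0.71 [323.3  27.9] rad 0.0618 ang 219.4
to go -0.19580850555297502
slot [ 0.4996 -0.0015] rim [20.8 68.6] xdir [0.9105 0.4136] ang 24.43 axis [ 0.4313 -0.0325]
pointer (array([ 0.3848, -0.0442]), np.float64(0.0479), np.float64(-165.96)) mark None 33 0
brass v hist(-32..32,4mm) [ 0  0  0  0  0 30 32 25  0  0  0  0  0  0  0 14]
brass v -5.268588845259717 [-11.61362033  31.67207771]
blue v hist [27 36 36 27 20  0  0  0 14 32 32 29 32 35 32  9]
```

View pics/w8.png

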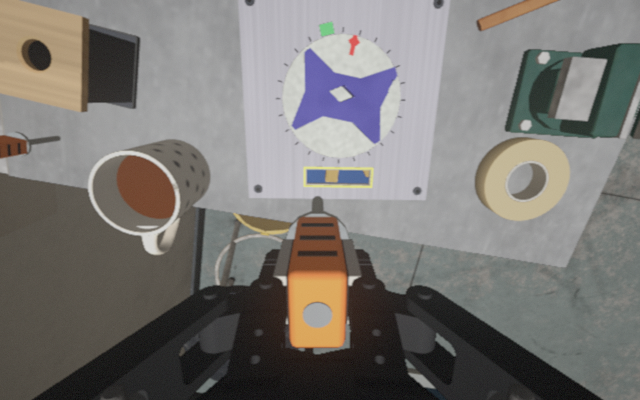

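w8: the pointer tip is at (356,36), the green mark at (327,30) and the next tooth at (332,176), so one partial stroke is left. I'm refining the remaining angle from colour.

```bash
cat > col.py <<'E'
from h import *
import sys
def run(nm):
    im=cv2.imread("pics/"+nm+".png"); z=np.load(nm+".npz"); st={k:z[k] for k in("position","tool_rot")}
    hs=cv2.cvtColor(im,cv2.COLOR_BGR2HSV).astype(int);H,S,V=hs[...,0],hs[...,1],hs[...,2]
    for ax in ([.4318,-.0333],):
        A={}
        for n,m,zz,lo,hi in(("pointer",((H<9)|(H>170))&(S>90),.061,.02,.056),("mark",(H>45)&(H<80)&(S>60),.053,.05,.07)):
            w=np.array([atz("wrist",(c,r),zz,st)[:2] for r,c in np.argwhere(m)])-ax; rr=np.hypot(*w.T); w=w[(rr>lo)&(rr<hi)]
            if len(w)==0: print(n,"none");continue
            v=w.mean(0); A[n]=np.degrees(np.arctan2(v[1],v[0]))%360; print(n,len(w),"rad",np.hypot(*v).round(4),"ang",A[n].round(2),"rmax",np.hypot(*w.T).max().round(4))
        if len(A)==2: print("to go",(A["mark"]-A["pointer"]).round(2))
    wm=(S<40)&(V>170); 
    w=[(c,r) for r,c in np.argwhere(wm)]; w2=np.array([atz("wrist",q,.061,st)[:2] for q in w])-[.4318,-.0333]; k=np.hypot(*w2.T)<.062
    hull=cv2.convexHull(((w2[k])*1000).astype(np.float32)); (c,r)=cv2.minEnclosingCircle(hull); print("disc off mm",np.round(c,2),round(r,1))
run(sys.argv[1])
E
python3 col.py w8; python3 col.py w1
```

```text
pointer 104 rad 0.0472 ang 192.79 rmax 0.054
mark 152 rad 0.0607 ang 217.47 rmax 0.0653
to go 24.68
disc off mm [ 0.   -0.01] 62.0
pointer 46 rad 0.0469 ang 145.21 rmax 0.0533
mark 65 rad 0.0609 ang 217.84 rmax 0.0654
to go 72.63
disc off mm [-0.01 -0.  ] 62.0
```

Call:
move_arm --jaw '[1,1,1,1,1,1,1,1,1,1]' --dp '[[0.05,0,0.6],[0,0,1.4],[0,0,1.6],[0,0,1.5],[0,0,1.2],[0,0,0.5],[0,0,1.0],[0,0,1.1],[0,0,0.9],[0,0,0]]' --turn '[[0,0,0],[0,0,0],[0,0,0],[0,0,0],[0,0,0],[0,0,0],[0,0,0],[0,0,0],[0,0,0],[0,0,0]]'

```text
time_s: 16.05
position: [0.5074, -0.0201, 0.1136]
tool_rot: [[-0.906, -0.424, -0.003], [-0.424, 0.906, 0.001], [0.003, 0.002, -1.0]]
ft_force: [-0.1, 0.7, -2.9]
grip_width: 0.0211
gripper_force: 88.4
```

```bash
python3 where.py
```

```text
t 16.05 tip u,v mm -1.26 -19.58 z 22.0 tool y ang 115.1 F [-0.1  0.7 -2.9]
```

Call:
move_arm --jaw '[1,1,1,1,1,1,1,1,1,1,1]' --dp '[[-0.1,0.4,0],[0,0.5,0],[0,0.5,0],[0,0.5,0],[0,0.5,0],[0,0.5,0],[0,0.3,0],[0,0.2,0],[0,0.1,0],[0,0.1,0],[0,0,0]]' --turn '[[0,0,0],[0,0,0],[0,0,0],[0,0,0],[0,0,0],[0,0,0],[0,0,0],[0,0,0],[0,0,0],[0,0,0],[0,0,0]]'

```text
time_s: 16.97
position: [0.4938, 0.0128, 0.1153]
tool_rot: [[-0.906, -0.424, -0.0], [-0.424, 0.906, 0.0], [0.0, 0.0, -1.0]]
ft_force: [0.3, -1.8, -1.1]
grip_width: 0.0212
gripper_force: 88.6
```

```bash
python3 where.py; python3 ang.py w9; python3 col.py w9
```

```text
t 16.97 tip u,v mm 0.68 15.84 z 23.7 tool y ang 115.11 F [ 0.3 -1.8 -1.1]
pointer 0.66 [273.9   3.8] rad 0.0513 ang 214.3
pointer 288 rad 0.0469 ang 216.36 rmax 0.0539
mark 17 rad 0.0568 ang 221.8 rmax 0.0576
to go 5.44
disc off mm [-0.  0.] 62.0
```

Call:
move_arm --jaw '[1,1,1]' --dp '[[0,0.13,0],[0,0,0],[0,0,0]]' --turn '[[0,0,0],[0,0,0],[0,0,0]]'

```text
time_s: 17.37
position: [0.4933, 0.0139, 0.1153]
tool_rot: [[-0.906, -0.424, -0.0], [-0.424, 0.906, -0.0], [0.0, 0.0, -1.0]]
ft_force: [2.0, -0.9, -1.6]
grip_width: 0.021
gripper_force: 88.5
```

```bash
python3 where.py; python3 ang.py w10; python3 col.py w10
```

```text
t 17.37 tip u,v mm 0.68 16.98 z 23.7 tool y ang 115.11 F [ 2.  -0.9 -1.6]
pointer 0.97 [267.7   4.7] rad 0.0512 ang 217.0
pointer 287 rad 0.0469 ang 217.23 rmax 0.054
mark 15 rad 0.0569 ang 222.05 rmax 0.0576
to go 4.82
disc off mm [0.   0.01] 62.0
```

Call:
move_arm --jaw '[1,1,1,1,1,1,1,1,1,1,1,1]' --dp '[[0,-0.4,0],[0,0,0],[0,0,-0.5],[0,0,-0.8],[0,0,-0.9],[0,0,-1.3],[0,0,-1.6],[0,0,-1.8],[0,0,-1.8],[0,0,-1.2],[0,0,-0.6],[0,0,0]]' --turn '[[0,0,0],[0,0,0],[0,0,0],[0,0,0],[0,0,0],[0,0,0],[0,0,0],[0,0,0],[0,0,0],[0,0,0],[0,0,0],[0,0,0]]'

```text
time_s: 18.52
position: [0.4954, 0.0103, 0.2221]
tool_rot: [[-0.905, -0.424, 0.003], [-0.424, 0.905, -0.001], [-0.003, -0.002, -1.0]]
ft_force: [-0.7, 0.3, -1.9]
grip_width: 0.021
gripper_force: 88.6
```

```bash
python3 where.py; python3 ang.py w11; python3 col.py w11
```

```text
t 18.52 tip u,v mm 1.32 12.63 z 130.5 tool y ang 115.12 F [-0.7  0.3 -1.9]
pointer 0.72 [305.5 102.2] rad 0.0036 ang 51.5
mark 0.68 [287.3  29.6] rad 0.061 ang 218.8
to go 167.2962890948827
pointer 99 rad 0.0468 ang 217.11 rmax 0.0539
mark 144 rad 0.0607 ang 217.51 rmax 0.0655
to go 0.39
disc off mm [ 0. -0.] 62.0
```

View pics/w11.png

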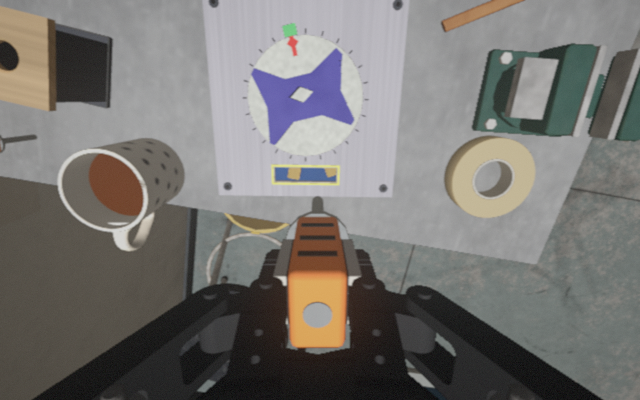

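w11: red pointer (292,44) is radially in line with the green mark (290,30), 0.4° off. The pattern is intact. Taking the bar back to the rack.

Call:
move_arm --jaw '[1,1,1,1,1,1,1,1,1,1,1,1]' --dp '[[0.4,-0.9,-0.5],[0.9,-2.1,-0.5],[1.2,-2.9,0],[1.3,-3.1,0],[1.3,-3.1,0],[1.3,-3.1,0],[1.3,-3.1,0],[1.3,-3.0,0],[1.05,-2.5,0],[0.7,-1.6,0],[0.3,-0.7,0],[0,0,0]]' --turn '[[0,0,0],[0,0,0],[0,0,0],[0,0,0],[0,0,0],[0,0,0],[0,0,0],[0,0,0],[0,0,0],[0,0,0],[0,0,0.1],[0,0,0.1]]'

```text
time_s: 19.67
position: [0.5053, -0.2751, 0.2297]
tool_rot: [[-0.973, -0.23, -0.001], [-0.23, 0.973, 0.0], [0.001, 0.001, -1.0]]
ft_force: [-0.4, 0.4, -0.9]
grip_width: 0.0212
gripper_force: 88.6
```

Call:
move_arm --jaw '[1,1]' --dp '[[0,0,0],[0,0,0]]' --turn '[[0,0,0.04],[0,0,0]]'

```text
time_s: 19.83
position: [0.5055, -0.2731, 0.23]
tool_rot: [[-0.981, -0.195, -0.001], [-0.195, 0.981, 0.001], [0.001, 0.001, -1.0]]
ft_force: [-0.2, 0.2, -1.9]
grip_width: 0.0211
gripper_force: 88.6
```

```bash
cat > back.py <<'E'
from h import *
st=observe(); R=np.array(st["tool_rot"]).reshape(3,3); t=np.array(st["position"])+R@[0,0,.0916]
e=R.T@(np.array([.5063,-.2728,.0855])-t)
print(st["time_s"],"tip",t.round(4),"hole in tool from tip (cm)",(e*100).round(2))
im,d=cams.get_image("scene"); save(im,"s2.png")
p=proj("scene",t);q=proj("scene",np.array([.5063,-.2728,.0855])); print(p,q)
for n in("tip","rack_hole"):
    for r in cams.mark_of("scene",n)[:2]: print(n,round(r["p"],2),np.array(r["location"])*[640,400])
E
python3 back.py
```

```text
19.8333 tip [ 0.5054 -0.2731  0.1384] hole in tool from tip (cm) [-0.1   0.01  5.29]
[392.08341717 231.51654867] [389.08173278 246.41056004]
tip 0.84 [391.872 227.08 ]
tip 0.66 [355.392 291.88 ]
rack_hole 0.69 [390.592 247.32 ]
rack_hole 0.64 [290.496 236.   ]
```

Call:
move_arm --jaw '[1,1,1,1,1,1,1,1,1,1,1,1]' --dp '[[-0.1,0,0.5],[0,0,1.2],[0,0,1.4],[0,0,1.3],[0,0,1.3],[0,0,1.3],[0,0,1.3],[0,0,1.3],[0,0,1.2],[0,0,0.9],[0,0,0.5],[0,0,0]]' --turn '[[0,0,0],[0,0,0],[0,0,0],[0,0,0],[0,0,0],[0,0,0],[0,0,0],[0,0,0],[0,0,0],[0,0,0],[0,0,0],[0,0,0]]'

```text
time_s: 20.98
position: [0.5064, -0.2725, 0.1073]
tool_rot: [[-0.98, -0.197, -0.001], [-0.197, 0.98, 0.001], [0.001, 0.001, -1.0]]
ft_force: [0.5, 0.6, -1.6]
grip_width: 0.0212
gripper_force: 88.6
```

Call:
move_arm --jaw '[1,1,1]' --dp '[[0,0,0.1],[0,0,0.1],[0,0,0]]' --turn '[[0,0,0],[0,0,0],[0,0,0]]'

```text
time_s: 21.23
position: [0.5069, -0.2729, 0.1068]
tool_rot: [[-0.98, -0.197, 0.001], [-0.197, 0.98, -0.001], [-0.001, -0.001, -1.0]]
ft_force: [-0.3, -0.2, -0.8]
grip_width: 0.021
gripper_force: 88.6
```

Call:
move_arm --jaw '[2.6,3.2,4,5,6,7,8,8.5,8.5,8.5,8.5,8.5]' --dp '[[0,0,0],[0,0,0],[0,0,0],[0,0,0],[0,0,0],[0,0,0],[0,0,0],[0,0,0],[0,0,0],[0,0,0],[0,0,0],[0,0,0]]' --turn '[[0,0,0],[0,0,0],[0,0,0],[0,0,0],[0,0,0],[0,0,0],[0,0,0],[0,0,0],[0,0,0],[0,0,0],[0,0,0],[0,0,0]]'

```text
time_s: 22.23
position: [0.5067, -0.2728, 0.1063]
tool_rot: [[-0.98, -0.197, 0.0], [-0.197, 0.98, 0.0], [-0.0, 0.0, -1.0]]
ft_force: [-0.1, -0.1, -0.2]
grip_width: 0.0852
gripper_force: 0.0
```

Call:
move_arm --jaw '[8.5,8.5,8.5,8.5,8.5,8.5,8.5,8.5,8.5,8.5,8.5]' --dp '[[0,0,-0.4],[0,0,-1],[0,0,-1.8],[0,0,-2],[0,0,-2],[0,0,-2],[0,0,-2],[0,0,-2],[0,0,-1],[0,0,-0.4],[0,0,0]]' --turn '[[0,0,0],[0,0,0],[0,0,0],[0,0,0],[0,0,0],[0,0,0],[0,0,0],[0,0,0],[0,0,0],[0,0,0],[0,0,0]]'

```text
time_s: 23.15
position: [0.5069, -0.2729, 0.2537]
tool_rot: [[-0.98, -0.197, 0.002], [-0.197, 0.98, -0.002], [-0.001, -0.002, -1.0]]
ft_force: [0.1, -0.8, -0.6]
grip_width: 0.0852
gripper_force: 0.0
```

```bash
python3 look.py w12 handle; python3 hand.py w12; python3 -c "
from h import *
im,d=cams.get_image('scene'); save(im,'s3.png')"
```

```text
23.15 [ 0.5069 -0.2729  0.2537] [[-0.98, -0.197, 0.002], [-0.197, 0.98, -0.002], [-0.001, -0.002, -1.0]]
handle 0.89 [343.5  85.8] [ 0.4163 -0.2665  0.0924]
handle 0.69 [276.6 249.4] [ 0.5967 -0.3007  0.0867]
handle 0.58 [317.2 186.4] [ 0.5    -0.2744  0.1496]
top 1000 [ 506.9 -272.4] [33.5 21.5] 10.7 zmed 0.1503 in tool cm [ 0.    0.06 10.34]
plate 3703 [ 506.  -272.8] [74.2 74.2] 11.7 zmed 0.0855 in tool cm [ 0.11  0.06 16.82]
```

View pics/w12.png

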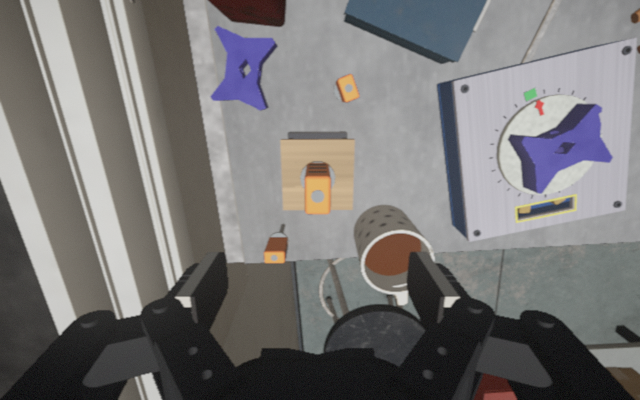

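The bar is upright in the rack (handle top at 317,195, height 150.3 mm, centred in the plate). The pointer (539,106) is at the mark (530,95), and the hand is clear of everything.

```bash
python3 -c "
from rig import ticket
print(ticket.close_job())"
```

```text
the job is handed in; nothing more can be done
None
```

I turned the star wheel in three strokes until the red pointer was within about 0.4° of the green mark, put the bar back upright in its rack and let go; the job was handed in at about 23 s.

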